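Fish the dropped buckle out from under the buffing-shaft guard

ROBOT

A 7-joint arm with a two-finger parallel gripper is mounted at the origin on the work surface. World frame = base frame: x ahead of the robot, y to its left, z up, the work surface at z = 0. Lengths are in mm, angles in rad, forces in N, time in s.
With the tool pointing down it reaches from about 350 to 900 mm from the base axis. Payload 7.2 kg.
Tool frame: the origin (TCP) lies midway between the tips of the shut fingers; the grasp point (between the pads) lies 19 mm behind it; z points along the fingers, y is the line along which they close (so a half turn about z gives the same grasp; the last joint's range is limited). The gripper opens to 85 mm and grips with 20 to 120 N. Pads are 22 mm wide; open, the fingers measure 114 mm over their backs; the gripper's body (76 mm by 85 mm) begins 54 mm behind the grasp point. The pads swing forward as they close: fully open they stand 13 mm farther back than shut.
Start: joints at [-1.182, 0.411, -0.013, 1.596, 0.006, 1.134, -0.082], TCP at [275.684, 560.917, 204.197] pointing down, gripper open.
Joint ranges: [-2.95, 2.95], [-0.29, 1.99], [-1.47, 1.44], [0.14, 2.54], [-1.03, 4.17], [0.13, 1.85], [-2.86, 2.86]. Speed limits (rad/s): [2.39, 2.39, 3.01, 3.01, 3.14, 3.14, 3.14].

INTERFACE

Orientations are given as a 3x3 rotation matrix whose columns are the frame's x, y, z axes.
In Python, from workcell import r gives the robot as it stands.
- The arm moves only by the shell command python3 nudge.py [FORCE], which reads ROWS from standard input. ROWS is a JSON list of rows, 1 to 12 of them, each written [opening, [dx, dy, dz], turn]: the finger opening in mm, then dx, dy, dz in mm, then a turn about the tool's z in rad; each row is the pose to reach, as a shift and turn from the pose commanded when the command began, along the tool's axes at that moment; what a row does not reach only later rows make up. A row lasts 1/12 s, in which the tool goes at most 41.7 mm and 0.125 rad, less where a joint would pass 70% of its speed; a pose out of reach is approached as far as the arm can. The fingers move at their own pace and stop on an object; FORCE is the grip in N (left out, the last holds). Time passes only in rows, so rows that do not move let the fingers close. It prints the time, the measured TCP pose, the force, the opening and the grip force at its end. Input that does not fit is refused with a message, and nothing moves.
- r.sense(): the state, without advancing time (a new reading comes with each control period).
- r.camera(name): name is "scene" or "top" or "wrist"; returns (picture, depth): 480x640x3 uint8, blue, green, red; 480x640 float32, mm along the optical axis (not along the pixel's ray), 0 where there is no reading.
- r.get_calibration(name): a dict with "mtx" (3x3 intrinsics, pixels), "rvec" (rotation vector, rad) and "tvec" (3), from world to camera coordinates, as OpenCV has them. Camera axes: x right, y down, z forward; pixel columns grow to the right and rows downward; lengths in mm; the calibration is good to about 2 mm. A picture is of the moment at which its call begins: read the wrist's pose just before it. get_calibration takes no time and is no camera call; for the wrist camera it gives the pose at the moment of the call.
- r.finish_job(): hands the job in; it is judged then, once.
The state is a dict: "time": time; "qpos": joint angles; "qvel": joint speeds; "joint_torque": joint torques, N m; "tool_pos": TCP position; "tcp_rot": TCP orientation; "force": force on the tool from outside, world axes, zero at the start; "torque": the same for the moment, N m; "opening": finger opening in mm; "gripper_force": force on a finger pad.
Only numpy, scipy, OpenCV 4.12 (cv2) and the standard library are available. Lean on these libraries where they do the work, as an engineer would, in place of code of your own. Each camera call takes 0.05 s, during which the arm holds its last target. There are 200 camera calls.

TASK

A belt buckle has dropped under the wire guard of the buffing shaft, where a hand cannot reach. Take the hooked rod, reach in at the guard's open end, hook the buckle and draw it clear of the guard, then put the buckle flat in the grey tray and leave the rod lying level on the counter, clear of the guard and the tray. Do not knock over or push about the bottle and jar under the guard, the tray or anything else on the counter.

Things in the scene. Friction and masses are not known exactly. Their poses are not given: they have to be found in the camera images.
- guard: Fixed cage of steel wire over a buffing shaft: 137 mm wide outside (its x), 200 mm long (its y, -100 to +100), 89 mm high. Origin on the counter under its centre. Long sides: 6 mm bars along y at x = -65 and +65, heights 8, 34, 60 mm; the buckle cannot pass under them. Inner clear width 122 mm. Both ends are open from the counter up to 48 mm; the motor blocks one. Place and yaw vary.
- guard_roof (a point): Centre of the guard's roof, 85 mm above the counter: 6 mm bars along y at x = -65, -39, -13, 13, 39, 65 mm, gaps of 20 mm, too narrow for fingers.
- guard_shaft (a point): Middle of the 12 mm shaft along the guard's y, 64 mm above the counter. It carries two felt discs of 28 mm diameter at y = -55 and +55 (lowest point 50 mm above the counter) and a 44 mm wide bearing plate at each end (lower edge at 48 mm).
- motor: Fixed green electric motor, 110 mm x 105 mm x 130 mm high, on the guard's axis with its centre 170 mm from the guard's centre. It stands at one end of the guard (which one, guard +y or -y, varies) and blocks it; the rod can enter only by the other end. Origin: on the counter under its centre.
- mat: Paper-thin cork sheet, 120 x 105 mm, flat on the counter in front of the open end, centre 170 mm from the guard's centre. Marks the open side only; things slide on it as on the counter. Origin: its centre.
- buckle: Plain rectangular steel buckle frame without prong, 50 mm (its x) by 40 mm (its y), 9 mm high, of 6 mm wide bars round a 38 x 28 mm opening; 45 g, give or take. Lies flat on the counter under the guard, at any yaw. Origin: centre of its underside (in the middle of the opening), z up.
- hook: The hooked rod, 140 g: wooden handle block 120 mm long (its x, -70 to +50), 22 mm wide (its y), 30 mm high; a 6 mm steel rod runs out of its front along +x at height 21 mm and at x = 200 mm bends straight down into a 6 mm peg. Lies level on the counter, peg down. Origin: on the handle's underside near its middle, z up.
- hook_tip (a point): Lower end of the peg of the hooked rod: 200 mm ahead of the hook's origin, 1.5 mm above the handle's underside. The rod leaves 16 mm of clear height beside the peg.
- hook_grip (a point): Middle of the wooden handle at the hook's origin, 15 mm above its underside: where to grip it across its 22 mm width from above.
- tray: Shallow grey plastic tray, outside 110 mm (its x) by 150 mm (its y) by 22 mm high, walls and floor 4 to 5 mm, loose, 0.6 kg, open on top. Origin: centre of its underside. Tray and rod lie on the robot's side, one to the left and one to the right; which is where varies.
- dye_bottle: Small amber glass bottle with a white cap, 24 mm diameter, 52 mm high, standing under the guard close to one end, to one side. Must not be disturbed. Origin: centre of its underside.
- wax_pot: Small glass jar with a steel lid, 26 mm diameter, 34 mm high, standing under the guard close to the other end, to the other side; bottle and jar may be exchanged. Must not be disturbed. Origin: centre of its underside.
- polish_tin: Flat dark steel tin, 71 mm diameter, 26 mm high, on the robot's side of the guard. Must not be disturbed. Origin: centre of its underside.
- shoe_brush: Wooden shoe brush, 170 x 50 x 43 mm, behind the guard. Must not be disturbed. Origin: centre of its underside.
- wrench: Steel spanner lying at the back on the left. Must not be disturbed.
- screwdriver: Screwdriver with an orange handle lying at the back on the right. Must not be disturbed.
- heel_block: Stacked shoe heel, 75 x 70 x 42 mm, towards the right edge, robot's side. Must not be disturbed. Origin: centre of its underside.

How it is judged:
By the outcome, as a careful person would: the job done as asked, in the order asked, and still so for the second after the job is handed in, with the robot touching nothing.
It also fails if it takes over 69 s, if anything falls off the work surface, if the arm or the gripper's body presses on something with over 40 N, if the wrist force passes 120 N, or if a joint passes its speed limit or range.

## Working session

There is one attempt and no reset: what is moved stays moved. The work goes in short steps, Python scripts to look and compute and a shell command to move; the robot and the scene stay as the last step left them, time stands still between calls to the robot, and variables do not carry over. Pictures are saved under pics/ and viewed, at most 10 in all, crops included, and the job is handed in when it is done.

```bash
ls; mkdir -p pics
python3 - <<'E'
from workcell import r
import cv2
for n in("scene","top"):
    p,d=r.camera(n); cv2.imwrite(f"pics/{n}0.png",p)
    import numpy as np; np.save(f"pics/{n}0.npy",d)
    c=r.get_calibration(n); print(n,c)
s=r.sense(); print(s["tool_pos"],s["tcp_rot"],s["time"])
E
```

```text
nudge.py
pics
workcell.py
scene {'mtx': array([[464.37387075,   0.        , 309.02209404],
       [  0.        , 464.37387075, 240.36417054],
       [  0.        ,   0.        ,   1.        ]]), 'rvec': array([ 0.78480599,  2.5142263 , -1.19410568]), 'tvec': array([ 471.95164978, -105.01277163, 1345.40600279])}
top {'mtx': array([[615.85966335,   0.        , 318.01862279],
       [  0.        , 615.85966335, 238.09221971],
       [  0.        ,   0.        ,   1.        ]]), 'rvec': array([ 2.157175  , -2.0998685 ,  0.18606911]), 'tvec': array([ -72.69387076,  554.36790238, 1481.19230812])}
[275.49228261 560.46827269 203.43186889] [[-8.97482442e-01  4.41049837e-01 -5.54123145e-04]
 [ 4.41050177e-01  8.97481479e-01 -1.31794877e-03]
 [-8.39658316e-05 -1.42723199e-03 -9.99998978e-01]] 0.1
```
View pics/top0.png

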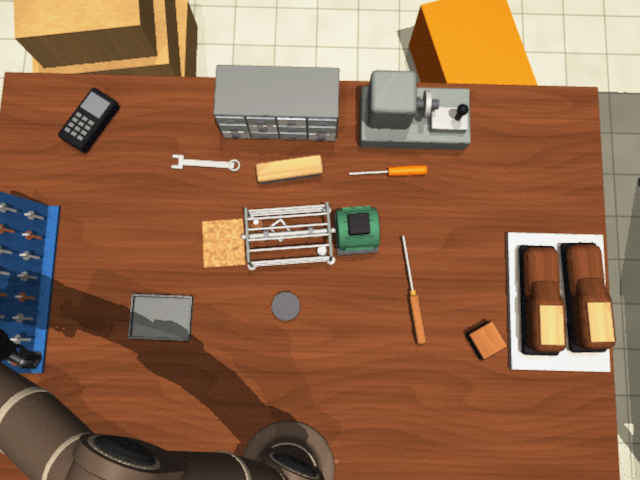

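View pics/scene0.png

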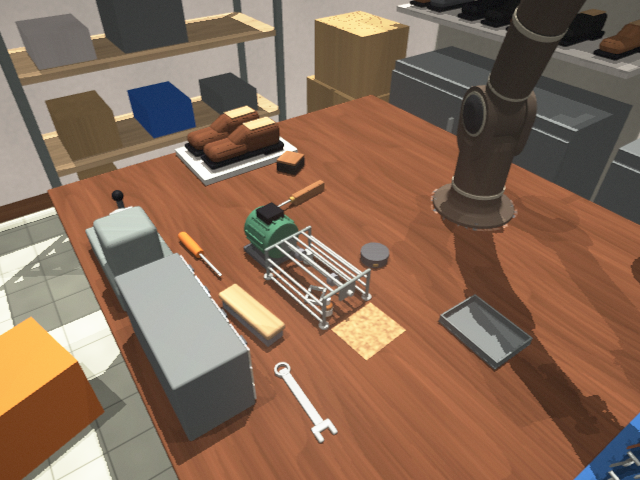

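The top view shows the guard at about (289,236) and the motor at its right end. The open end and mat are on the left (222,242), the buckle is near (281,228), the rod runs from (420,340) to (403,237), and the tray is at (160,317). Next I'll rectify enlarged crops.

Create h.py:
```python
import numpy as np,cv2
from workcell import r
def cam(n):
    c=r.get_calibration(n); return c["mtx"],cv2.Rodrigues(c["rvec"])[0],c["tvec"].ravel()
def px2w(n,u,v,z=0):
    K,R,t=cam(n); d=R.T@np.linalg.solve(K,[u,v,1]); o=-R.T@t
    return (o+d*(z-o[2])/d[2])[:2]
def w2px(n,p):
    K,R,t=cam(n); q=K@(R@np.array(p,float)+t); return q[:2]/q[2]
def rect(img,n,x1,y1,w,h,z,s):
    """ground image: top-left at world x=x1,y=y1; right=-y, down=-x; s px/mm"""
    K,R,t=cam(n)
    A=np.array([[0,-1/s,x1],[-1/s,0,y1],[0,0,z],[0,0,1]])
    H=K@np.c_[R,t]@A
    return cv2.warpPerspective(img,H,(w,h),flags=cv2.INTER_CUBIC|cv2.WARP_INVERSE_MAP)
def tool(p0,dw):
    return r.sense()["tcp_rot"].T@np.array(dw)
```

Run:
```python
from h import *
for p in[(289,236),(222,242),(420,340),(403,237),(160,317),(281,228),(285,306)]: print(p,px2w("top",*p))
im=cv2.imread("pics/top0.png")
x,y=px2w("top",195,195); a=rect(im,"top",x,y,800,380,0,1.9) ; print("A",x,y,"s1.9 z0")
x2,y2=px2w("top",380,225); b=rect(im,"top",x2,y2,300,220*1+0,15,0.75) ;
cv2.imwrite("pics/a.png",a)
x,y=px2w("top",388,228); b=rect(im,"top",x,y,300,560,15,2);print("B",x,y,"s2 z15");cv2.imwrite("pics/b.png",b)
```

```text
(289, 236) [568.25812575  17.0474029 ]
(222, 242) [548.01157676 188.08091303]
(420, 340) [ 313.81184213 -318.54477949]
(403, 237) [ 573.54885577 -275.48253893]
(160, 317) [353.22829486 333.14572024]
(281, 228) [588.60593279  38.35332264]
(285, 306) [389.11937043  20.82661238]
A 669.8182668620211 264.8679325070776 s1.9 z0
B 596.0404407835963 -236.8347458785106 s2 z15
```

View pics/a.png

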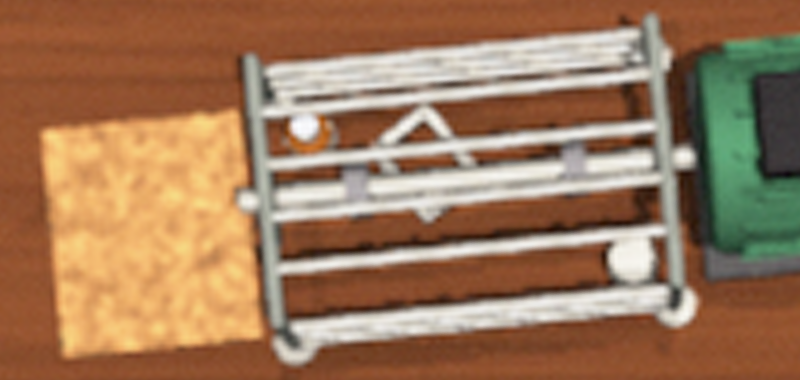

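View pics/b.png

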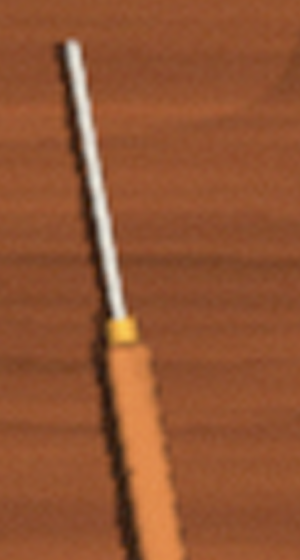

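Read from the rectified views:
- **Bottle:** at the open end on the far side, px (308,132).
- **Jar:** at the motor end on the near side, px (632,260).
- **Buckle:** a diamond with corners at (423,105), (376,142), (430,218) and (473,165).
- **Mat:** corners (42,130), (240,108), (265,340) and (65,357).
- **Rod:** tip at (72,42) and collar at (123,330) in the second crop.

Run:
```python
from h import *
K,R,t=cam("top"); O=-R.T@t; print("cam",O)
def A(u,v,z=0): # plane z0 pix -> world at z
    p=np.array([669.82-v/1.9,264.87-u/1.9]); return p+(O[:2]-p)*z/O[2]
def B(u,v,z):
    p=np.array([596.04-v/2,-236.83-u/2]); return p+(O[:2]-p)*(z-15)/(O[2]-15)
mat=np.mean([A(*p) for p in[(42,130),(240,108),(265,340),(65,357)]],0)
ang=0.098; a=np.array([-np.sin(ang),np.cos(ang)]); n=np.array([a[1],-a[0]])
g=mat-170*a; print("mat",mat,"guard",g)
st=lambda p:((p-g)@a,(p-g)@n)
b=np.mean([A(*p,9) for p in[(423,105),(376,142),(430,218),(473,165)]],0)
print("buckle",b,st(b),"bottle",st(A(304,128,52)),"jar",st(A(632,259,34)))
tip=B(72,42,24); col=B(123,330,24); d=(tip-col)/np.linalg.norm(tip-col)
tip=tip-0*d; org=tip+ (3-200)*d   # tip px is outer end of rod(+3)
print("hook dir",np.arctan2(d[1],d[0]),"tip",tip,"org",org)
s=r.sense(); yaw=d@[0,0]
print("tool shift to 150 above org",s["tcp_rot"].T@(np.r_[org,120]-s["tool_pos"]), "tool y ang",np.arctan2(*s["tcp_rot"][1::-1,1]))
```

```text
cam [ 288.41254878  -63.68914855 1555.41014454]
mat [546.79368421 184.34368421] guard [563.42702991  15.15937108]
buckle [585.19799242  40.31732112] (np.float64(22.907097372625593), np.float64(24.12803658329042)) bottle (np.float64(80.88095828860195), np.float64(36.615028750946905)) jar (np.float64(-78.98254920285963), np.float64(-43.21558500798963))
hook dir 0.17526637600308073 tip [ 573.36535051 -271.6080737 ] org [ 379.38336574 -305.95905017]
tool shift to 150 above org [-475.37134174 -731.66225287   84.51612199] tool y ang 1.1140277312207736
```

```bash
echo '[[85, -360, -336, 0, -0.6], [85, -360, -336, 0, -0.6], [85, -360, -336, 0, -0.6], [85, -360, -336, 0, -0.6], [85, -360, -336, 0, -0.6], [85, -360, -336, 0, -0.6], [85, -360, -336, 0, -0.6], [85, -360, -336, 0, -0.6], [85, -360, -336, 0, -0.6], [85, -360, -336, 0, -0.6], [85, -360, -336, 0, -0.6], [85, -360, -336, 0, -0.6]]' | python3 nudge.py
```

```text
refused: ROWS must be rows with the three-number parts in brackets of their own. Nothing was moved.
```

Refused on format, not on reach. It needs rows with the three-number parts in brackets of their own.

```bash
echo '[[85, [-360, -336, 0], -0.6], [85, [-360, -336, 0], -0.6], [85, [-360, -336, 0], -0.6], [85, [-360, -336, 0], -0.6], [85, [-360, -336, 0], -0.6], [85, [-360, -336, 0], -0.6], [85, [-360, -336, 0], -0.6], [85, [-360, -336, 0], -0.6], [85, [-360, -336, 0], -0.6], [85, [-360, -336, 0], -0.6], [85, [-360, -336, 0], -0.6], [85, [-360, -336, 0], -0.6]]' | python3 nudge.py
cat >> h.py <<'E'
def to(x,y,z,yaw=None):
    "shift in tool axes to world TCP, tool-y yaw"
    s=r.sense(); R=s["tcp_rot"]; y0=np.arctan2(R[1,1],R[0,1])
    print("t",round(s["time"],2),"tcp",s["tool_pos"].round(1),"yaw",round(y0,3),"q",s["qpos"].round(2),"F",s["force"].round(1))
    print("shift",(R.T@(np.array([x,y,z])-s["tool_pos"])).round(1),"turn",None if yaw is None else round(y0-yaw,3))
E
python3 -c "
from h import *
to(379.4,-306,60,1.746)"
```

```text
time: 1.1
tool_pos: [450.9, 97.5, 204.2]
tcp_rot: [[-0.99, -0.141, 0.0], [-0.141, 0.99, -0.0], [-0.0, -0.0, -1.0]]
force: [1.0, 0.2, 0.6]
opening: 84.8
gripper_force: 0.0
t 1.1 tcp [450.9  97.5 204.2] yaw 1.713 q [-0.46  0.13  0.16  1.98 -0.02  1.03  1.42] F [1.  0.2 0.6]
shift [ 127.8 -389.3  144.3] turn -0.033
```

```bash
echo '[[60, [128, -389, 50], -0.033], [60, [128, -389, 80], -0.033], [60, [128, -389, 100], -0.033], [60, [128, -389, 144], -0.033], [60, [128, -389, 144], -0.033], [60, [128, -389, 144], -0.033], [60, [128, -389, 144], -0.033], [60, [128, -389, 144], -0.033], [60, [128, -389, 144], -0.033], [60, [128, -389, 144], -0.033], [60, [128, -389, 144], -0.033], [60, [128, -389, 144], -0.033]]' | python3 nudge.py; 
python3 -c "
from h import *
to(379.4,-306,4,1.746)
p,d=r.camera('wrist');cv2.imwrite('pics/w1.png',p)"
```

```text
time: 2.1
tool_pos: [376.7, -306.8, 58.5]
tcp_rot: [[-0.986, -0.169, -0.003], [-0.169, 0.986, -0.001], [0.003, -0.001, -1.0]]
force: [-0.5, 0.3, 0.3]
opening: 60.1
gripper_force: 0.0
t 2.1 tcp [ 376.7 -306.8   58.5] yaw 1.741 q [ 0.25  0.39  0.41  2.09 -0.23  0.71  2.55] F [-0.5  0.3  0.3]
shift [-3.   0.4 54.5] turn -0.005
```

View pics/w1.png

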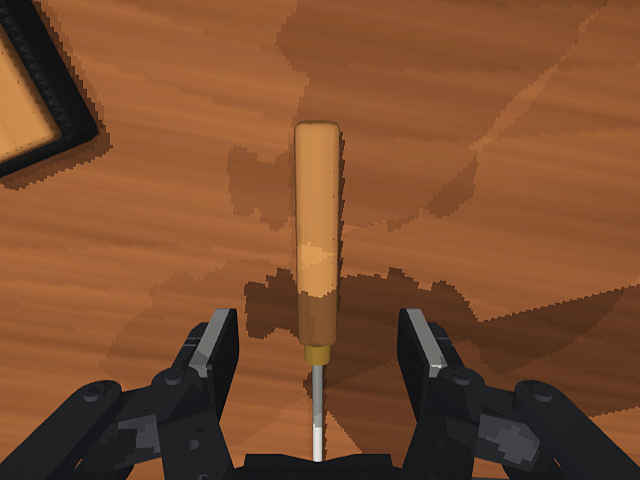

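The wrist view shows the handle centred between the fingers (px 318) and aligned, so I'll descend and grip.

```bash
echo '[[60, [-2, 0, 30], 0], [60, [-2, 0, 50], 0], [60, [-2, 0, 54], 0], [60, [-2, 0, 54], 0], [20, [-2, 0, 54], 0], [10, [-2, 0, 54], 0], [10, [-2, 0, 54], 0], [10, [-2, 0, 54], 0], [10, [-2, 0, 54], 0], [10, [-2, 0, 54], 0]]' | python3 nudge.py 100;echo '[[10, [0, 0, -20], 0], [10, [0, 0, -40], 0], [10, [0, 0, -75], 0], [10, [0, 0, -100], 0], [10, [0, 0, -100], 0], [10, [0, 0, -100], 0], [10, [0, 0, -100], 0]]' | python3 nudge.py
python3 -c "
from h import *
to(511,227,120,.378)"
```

```text
time: 2.98
tool_pos: [381.6, -302.4, 6.6]
tcp_rot: [[-0.985, -0.175, 0.001], [-0.175, 0.985, -0.0], [-0.001, -0.0, -1.0]]
force: [-0.4, 0.1, -0.3]
opening: 9.7
gripper_force: 0.0
time: 3.57
tool_pos: [381.1, -301.9, 105.8]
tcp_rot: [[-0.984, -0.175, -0.0], [-0.175, 0.984, 0.001], [0.0, 0.001, -1.0]]
force: [-0.0, 0.7, -0.0]
opening: 9.8
gripper_force: 0.0
t 3.57 tcp [ 381.1 -301.9  105.8] yaw 1.747 q [ 0.21  0.31  0.44  2.06 -0.18  0.81  2.5 ] F [-0.   0.7 -0. ]
shift [-220.7  497.9  -14. ] turn 1.369
```

Nothing was gripped, so I'll look again.

Run:
```python
from h import *
p,d=r.camera('wrist');q,e=r.camera('top')
cv2.imwrite('pics/w2.png',np.hstack([cv2.resize(p,(400,300)),cv2.resize(q[200:380,330:570],(400,300),interpolation=2)]))
print(w2px('wrist',r.sense()['tool_pos']),d[200:480:40,318])
c=r.get_calibration('wrist');R=cv2.Rodrigues(c['rvec'])[0];print(-R.T@c['tvec'].ravel(),R[2])
```

```text
[316.36746726 293.82255856] [250.3334  258.20648 268.13913 310.72934 322.52795 334.55457 346.38406]
[ 299.18602814 -315.84032105  274.62557844] [ 0.31246959  0.05630047 -0.94825788]
```

View pics/w2.png

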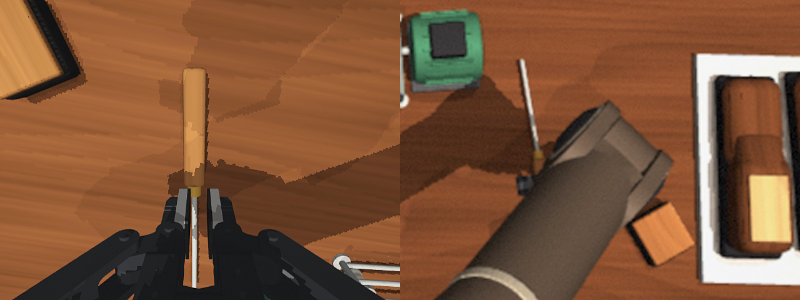

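The handle is still lying behind the fingers, at full-frame px u≈312, v 109–301. I'll compute where it is.

Run:
```python
from h import *
for v in(109,288,301): print(px2w('wrist',312,v,30))
p,d=r.camera('wrist');K,R,t=cam('wrist')
for v in (150,200,250): print(R.T@(np.linalg.solve(K,[312,v,1])*d[v,312]-t), d[v,312])
for y in(150,200,250): print(w2px('top',(381,-302,30)))if y==150 else 0
```

```text
[ 304.50993482 -317.90752951]
[ 413.1479092  -299.02441218]
[ 422.32056652 -297.4300492 ]
[ 326.79528201 -314.09984524   29.76395352] 240.90553
[ 356.26340736 -308.99683968   28.41827675] 251.67096
[ 387.11997107 -303.6077933    30.74205813] 259.40622
[415.2195279  312.03713907]
```

```bash
echo '[[60, [4, 0, 0], 0], [60, [4, 0, 0], 0], [60, [4, 0, 20], 0], [60, [4, 0, 60], 0], [60, [4, 0, 95], 0], [60, [4, 0, 100], 0], [60, [4, 0, 102], 0], [60, [4, 0, 102], 0], [60, [4, 0, 102], 0]]' | python3 nudge.py
python3 - <<'E'
from h import *
to(375,-306,4,1.746)
p,d=r.camera('wrist');cv2.imwrite('pics/w3.png',p)
E
```

```text
time: 4.47
tool_pos: [378.3, -303.9, 5.7]
tcp_rot: [[-0.985, -0.175, 0.002], [-0.175, 0.985, -0.001], [-0.002, -0.001, -1.0]]
force: [-0.1, -0.6, 0.1]
opening: 59.9
gripper_force: 0.0
t 4.47 tcp [ 378.3 -303.9    5.7] yaw 1.747 q [ 0.29  0.48  0.36  2.13 -0.3   0.58  2.61] F [-0.1 -0.6  0.1]
shift [ 3.6 -1.4  1.7] turn 0.001
```

View pics/w3.png

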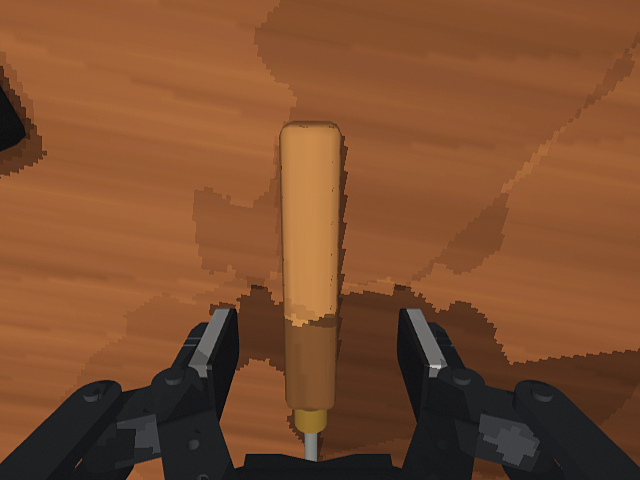

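Now the fingers straddle the handle at px u 285–340. I'll close in small steps.

```bash
echo '[[40, [0, -1, 1], 0], [30, [0, -1, 1], 0], [18, [0, -1, 1], 0], [18, [0, -1, 1], 0]]' | python3 nudge.py 100 | grep -v rot; echo '[[18, [0, 0, 0], 0], [18, [0, 0, 0], 0], [18, [0, 0, 0], 0]]' | python3 nudge.py|grep -v rot;python3 -c "
from h import *
to(375,-306,4,1.746);p,d=r.camera('wrist');cv2.imwrite('pics/w4.png',p)
print(d[330,::16].round())"
```

```text
time: 4.85
tool_pos: [377.9, -304.1, 3.7]
force: [-1.5, -0.0, 0.1]
opening: 18.4
gripper_force: 0.0
time: 5.1
tool_pos: [377.7, -304.0, 3.2]
force: [0.1, 0.4, 1.4]
opening: 18.0
gripper_force: 0.7
t 5.1 tcp [ 377.7 -304.     3.2] yaw 1.747 q [ 0.29  0.48  0.36  2.13 -0.3   0.58  2.62] F [0.1 0.4 1.4]
shift [ 3.  -1.5 -0.8] turn 0.001
[197. 197. 196. 197. 196. 197. 197. 198. 196. 197. 196. 197. 197. 198.
 197. 197. 143. 134. 135. 163. 162. 166. 135. 143. 197. 197. 198. 197.
 196. 198. 197. 196. 197. 196. 197. 195. 197. 197. 198. 197.]
```

View pics/w4.png

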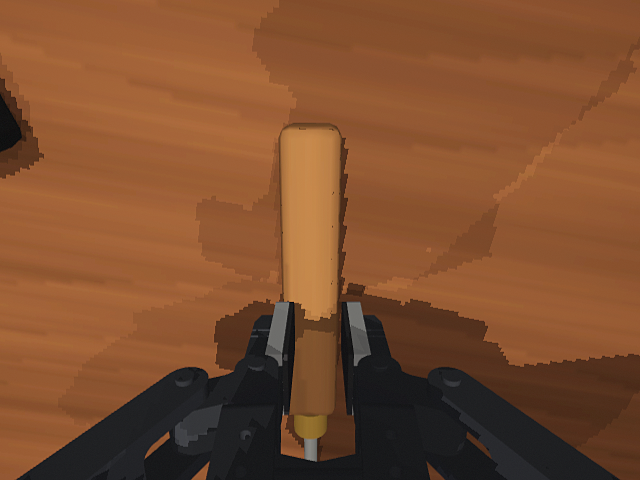

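The pads are nearly touching the handle, px 287–342 at v 330. I'll close further.

```bash
echo '[[12, [0, -1, 0], 0], [8, [0, -1, 0], 0], [5, [0, -1, 0], 0], [5, [0, -1, 0], 0]]' | python3 nudge.py 100 | grep -v rot; python3 -c "
from h import *
p,d=r.camera('wrist');cv2.imwrite('pics/w5.png',p)
print(d[330,256:352:8].round())
K,R,t=cam('wrist')
for u in(264,284,312,350): print(R.T@(np.linalg.solve(K,[u,330,1])*d[330,u]-t))"
```

```text
time: 5.48
tool_pos: [377.9, -305.1, 3.2]
force: [-1.6, -0.6, 2.6]
opening: 5.1
gripper_force: 1.2
[196. 197. 144. 143. 143. 135. 134. 162. 162. 136. 136. 137.]
[ 4.02415269e+02 -3.25883967e+02 -1.00427800e-01]
[ 371.85806052 -317.233005     47.57034263]
[ 380.30885383 -306.27171311   30.46826909]
[ 367.94338868 -294.97680244   47.4719612 ]
```

```bash
echo '[[0, [0, 0, 0], 0], [0, [0, 0, 0], 0], [0, [0, 0, 0], 0], [0, [0, 0, 0], 0], [0, [0, 0, 0], 0], [0, [0, 0, 0], 0]]' | python3 nudge.py 100 | grep -v rot; echo '[[0, [0, 0, -10], 0], [0, [0, 0, -20], 0], [0, [0, 0, -40], 0], [0, [0, 0, -40], 0], [0, [0, 0, -40], 0]]' | python3 nudge.py | grep -v rot;  python3 -c "
from h import *
p,d=r.camera('wrist');cv2.imwrite('pics/w5.png',p)
K,R,t=cam('wrist')
for v in(330,200): print(R.T@(np.linalg.solve(K,[312,v,1])*d[v,312]-t))
print(d[330,256:368:8].round())"
```

```text
time: 6.03
tool_pos: [377.7, -304.9, 3.1]
force: [-0.1, 0.5, -0.8]
opening: 0.1
gripper_force: 0.0
time: 6.45
tool_pos: [378.8, -305.6, 44.8]
force: [0.6, 0.6, -0.7]
opening: 0.2
gripper_force: 0.0
[ 366.6081388  -308.40170855   94.98890975]
[ 339.75096045 -314.03017435   28.80802265]
[244. 244. 244. 143. 143. 143. 136. 135. 135. 136. 135. 144. 144. 243.]
```

Run:
```python
from h import *
p,d=r.camera('wrist');K,R,t=cam('wrist')
for u in(295,330):
  for v in range(270,350,6): 
    w=R.T@(np.linalg.solve(K,[u,v,1])*d[v,u]-t); print(u,v,d[v,u].round(),w.round(0))
q,e=r.camera('scene'); s=r.sense(); u,v=w2px('scene',s['tool_pos']).astype(int);print(u,v,s['tool_pos'])
x,y=u-60,v-60
cv2.imwrite('pics/s6.png',np.hstack([cv2.resize(q[y:y+120,x:x+120],(400,400),interpolation=2),cv2.resize(p,(400,400))]))
```

```text
295 270 200.0 [ 375. -316.   28.]
295 276 201.0 [ 378. -315.   28.]
295 282 203.0 [ 381. -315.   27.]
295 288 203.0 [ 384. -314.   28.]
295 294 204.0 [ 387. -314.   28.]
295 300 206.0 [ 391. -313.   28.]
295 306 206.0 [ 394. -313.   28.]
295 312 209.0 [ 398. -312.   27.]
295 318 151.0 [ 371. -314.   79.]
295 324 147.0 [ 371. -313.   84.]
295 330 143.0 [ 371. -313.   88.]
295 336 139.0 [ 371. -313.   91.]
295 342 135.0 [ 371. -313.   95.]
295 348 132.0 [ 371. -313.   99.]
330 270 199.0 [ 371. -299.   29.]
330 276 200.0 [ 375. -299.   29.]
330 282 200.0 [ 377. -298.   30.]
330 288 201.0 [ 380. -298.   30.]
330 294 202.0 [ 383. -297.   30.]
330 300 204.0 [ 387. -296.   29.]
330 306 151.0 [ 366. -302.   77.]
330 312 146.0 [ 365. -302.   83.]
330 318 142.0 [ 365. -302.   87.]
330 324 139.0 [ 365. -302.   90.]
330 330 136.0 [ 366. -302.   94.]
330 336 132.0 [ 366. -302.   97.]
330 342 128.0 [ 365. -303.  102.]
330 348 126.0 [ 366. -303.  104.]
304 185 [ 377.68994739 -304.72924145   43.09987178]
```

View pics/s6.png

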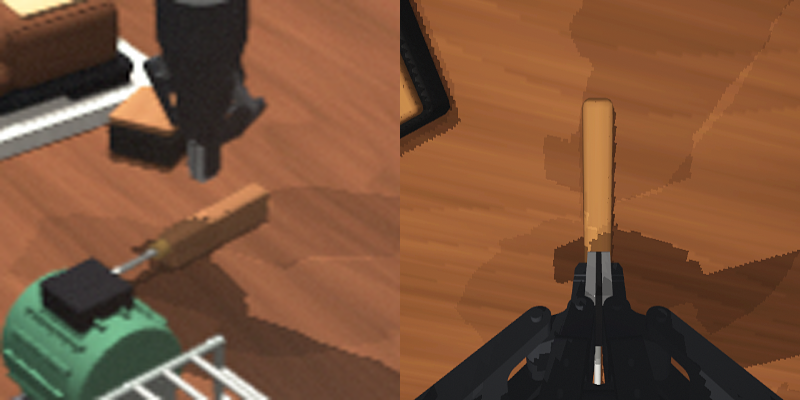

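The scene crop shows the shut fingertips about 30 mm above the reported TCP, and the wrist depth puts them at z≈77 against a reported 44. The fingers were therefore closing above the handle. I'll go about 30 mm lower, watching the force.

```bash
echo '[[50, [0, 0, 0], 0], [50, [0, 0, 10], 0], [50, [0, 0, 30], 0], [50, [0, -1, 50], 0], [50, [0, -1, 60], 0], [50, [0, -1, 65], 0], [50, [0, -1, 67], 0], [50, [0, -1, 67], 0]]' | python3 nudge.py | grep -v rot;echo '[[15, [0, 0, 0], 0], [10, [0, 0, 0], 0], [10, [0, 0, 0], 0], [10, [0, 0, 0], 0], [10, [0, 0, 0], 0]]' | python3 nudge.py 100| grep -v rot; python3 -c "
from h import *
p,d=r.camera('wrist');K,R,t=cam('wrist')
for u in(278,286,348,354):
  for v in range(288,340,8): 
    w=R.T@(np.linalg.solve(K,[u,v,1])*d[v,u]-t); print(u,v,w.round(0))"
```

```text
time: 7.27
tool_pos: [377.7, -306.0, -24.2]
force: [0.7, -0.4, -0.6]
opening: 50.2
gripper_force: 0.0
time: 7.68
tool_pos: [378.5, -306.3, -22.8]
force: [-1.3, -0.6, 3.7]
opening: 20.1
gripper_force: 98.1
278 288 [ 368. -323.   -0.]
278 296 [ 371. -323.   -0.]
278 304 [ 370. -322.    9.]
278 312 [ 369. -322.   16.]
278 320 [ 369. -321.   21.]
278 328 [ 369. -321.   27.]
278 336 [ 369. -320.   31.]
286 288 [ 353. -320.   29.]
286 296 [ 357. -320.   27.]
286 304 [ 359. -319.   27.]
286 312 [ 362. -319.   27.]
286 320 [ 365. -318.   28.]
286 328 [ 368. -318.   28.]
286 336 [ 370. -318.   29.]
348 288 [ 350. -301.   29.]
348 296 [ 353. -301.   29.]
348 304 [ 355. -300.   30.]
348 312 [ 358. -299.   29.]
348 320 [ 361. -299.   28.]
348 328 [ 364. -298.   28.]
348 336 [ 367. -298.   28.]
354 288 [ 362. -294.    0.]
354 296 [ 367. -293.   -2.]
354 304 [ 364. -295.   10.]
354 312 [ 364. -295.   16.]
354 320 [ 364. -296.   21.]
354 328 [ 364. -296.   27.]
354 336 [ 364. -296.   32.]
```

Gripped at 98 N. With the rod on the counter the reported TCP z is about -23. Now I'll lift and carry it round to the open end.

```bash
echo '[[10, [0, 0, -20], 0], [10, [0, 0, -60], 0], [10, [0, 0, -100], 0], [10, [0, 0, -140], 0], [10, [0, 0, -180], 0], [10, [0, 0, -200], 0], [10, [-20, 80, -200], 0.12], [10, [-40, 120, -200], 0.24], [10, [-53, 160, -200], 0.36], [10, [-66, 200, -200], 0.48], [10, [-79, 240, -200], 0.6], [10, [-92, 280, -200], 0.72]]' | python3 nudge.py | grep -v rot;  python3 -c "
from h import *
to(470,329,100,.378)"
```

```text
time: 8.73
tool_pos: [406.4, -108.8, 176.8]
force: [-0.1, 0.3, -1.6]
opening: 20.2
gripper_force: 98.1
t 8.73 tcp [ 406.4 -108.8  176.8] yaw 1.154 q [-0.23  0.08  0.4   2.12 -0.04  0.95  1.35] F [-0.1  0.3 -1.6]
shift [119.1 426.   77.1] turn 0.776
```

```bash
echo '[[10, [119, 426, 0], 0.776], [10, [119, 426, 0], 0.776], [10, [119, 426, 0], 0.776], [10, [119, 426, 0], 0.776], [10, [119, 426, 0], 0.776], [10, [119, 426, 0], 0.776], [10, [119, 426, 0], 0.776], [10, [119, 426, 0], 0.776], [10, [119, 426, 0], 0.776], [10, [119, 426, 40], 0.776], [10, [119, 426, 77], 0.776], [10, [119, 426, 77], 0.776]]' | python3 nudge.py | grep -v rot;  python3 - <<'E'
from h import *
to(470,329,-9,.378)
p,d=r.camera('top');e=r.camera('scene')[0]
cv2.imwrite('pics/t7.png',p);cv2.imwrite('pics/s7.png',e)
K,R,t=cam('top')
z=130
a=rect(p,'top',680,300,400,300,z,1.0)
# bright-thin depth: points 95..175 high near expected rod
vv,uu=np.nonzero(d>0); P=(R.T@((np.linalg.solve(K,np.c_[uu,vv,np.ones(len(uu))].T)*d[vv,uu])-t[:,None])).T
m=(P[:,2]>112)&(P[:,2]<185)&(P[:,0]>450)&(P[:,0]<650)&(P[:,1]>90)&(P[:,1]<300)
Q=P[m];Q=Q[np.argsort(Q[:,1])];print(len(Q));print(Q[::max(1,len(Q)//25)].round(0))
E
```

```text
time: 9.73
tool_pos: [467.0, 319.6, 109.1]
force: [-0.7, -0.5, -1.5]
opening: 20.5
gripper_force: 98.1
t 9.73 tcp [467.  319.6 109.1] yaw 0.384 q [-0.79  0.41  0.14  1.86 -0.07  0.88 -0.23] F [-0.7 -0.5 -1.5]
shift [  7.4   5.9 118.1] turn 0.006
335
[[538. 135. 148.]
 [536. 145. 157.]
 [532. 157. 155.]
 [527. 168. 155.]
 [523. 178. 162.]
 [517. 190. 155.]
 [517. 200. 151.]
 [507. 210. 156.]
 [502. 222. 152.]
 [497. 233. 154.]
 [500. 244. 150.]
 [491. 253. 148.]
 [482. 264. 156.]
 [479. 268. 159.]
 [488. 272. 164.]
 [474. 275. 146.]
 [484. 277. 159.]
 [481. 280. 157.]
 [485. 282. 166.]
 [476. 285. 164.]
 [474. 288. 161.]
 [466. 290. 149.]
 [476. 292. 163.]
 [469. 294. 160.]
 [466. 297. 167.]
 [461. 299. 149.]]
```

```bash
cat >> h.py <<'E'
def rod(ylo,yhi,zlo,zhi,xlo=400,xhi=650,n='top'):
    p,d=r.camera(n);s=r.sense();K,R,t=cam(n)
    vv,uu=np.nonzero(d>0); P=(R.T@((np.linalg.solve(K,np.c_[uu,vv,np.ones(len(uu))].T)*d[vv,uu])-t[:,None])).T
    m=(P[:,2]>zlo)&(P[:,2]<zhi)&(P[:,0]>xlo)&(P[:,0]<xhi)&(P[:,1]>ylo)&(P[:,1]<yhi);Q=P[m]
    f=np.polyfit(Q[:,1],Q[:,0],1); Q=Q[abs(Q[:,0]-np.polyval(f,Q[:,1]))<5]; f=np.polyfit(Q[:,1],Q[:,0],1)
    g=np.polyfit(Q[:,1],Q[:,2],1)
    ymin=Q[:,1].min(); dr=np.array([-f[0],-1])/np.hypot(f[0],1)
    end=np.array([np.polyval(f,ymin),ymin]); tip=end-3*dr
    T=s['tool_pos'][:2]; nn=np.array([-dr[1],dr[0]])
    print("rod ang",np.arctan2(dr[1],dr[0]).round(3),"tip",tip.round(1),"rel TCP along/left",((tip-T)@dr).round(1),((tip-T)@nn).round(1),"z@tip,back",np.polyval(g,[ymin,yhi]).round(1),"n",len(Q))
E
python3 -c "
from h import *
rod(90,262,135,175)"
```

```text
rod ang -1.182 tip [535.9 140. ] rel TCP along/left 192.5 -1.4 z@tip,back [147.6 149.4] n 151
```

```bash
echo '[[10, [2, 5, 40], 0], [10, [2, 5, 80], 0], [10, [2, 5, 110], 0], [10, [2, 5, 117], 0], [10, [2, 5, 117], 0], [10, [2, 5, 117], 0]]' | python3 nudge.py | grep -v rot;  python3 -c "
from h import *
rod(110,262,24,70)
to(512.8,221,-8,.384)"
```

```text
time: 10.38
tool_pos: [471.6, 320.4, -6.6]
force: [-0.1, -0.1, -1.2]
opening: 20.3
gripper_force: 98.3
rod ang -1.117 tip [525.3 186.4] rel TCP along/left 144.3 -11.2 z@tip,back [38.7 39.6] n 38
t 10.43 tcp [472.1 321.   -6. ] yaw 0.382 q [-0.77  0.58  0.12  1.91 -0.11  0.65 -0.21] F [ 1.5 -0.1 -1. ]
shift [-107.9    0.5    1.9] turn -0.002
```

```bash
cat >> h.py <<'E'
def rodimg(x1,y1,w,h,z,n='top',smax=70,vmin=110):
    p,_=r.camera(n);s=r.sense();S=4
    a=rect(p,n,x1,y1,w*S,h*S,z,S);hsv=cv2.cvtColor(a,cv2.COLOR_BGR2HSV)
    m=((hsv[...,1]<smax)&(hsv[...,2]>vmin)).astype(np.uint8)
    N,L,st,c=cv2.connectedComponentsWithStats(m)
    for i in np.argsort(-st[1:,4])[:3]+1:
        v,u=np.nonzero(L==i);X=x1-v/S;Y=y1-u/S
        vx,vy,x0,y0=cv2.fitLine(np.c_[X,Y].astype(np.float32),cv2.DIST_HUBER,0,.01,.01).ravel()
        dr=np.array([vx,vy])*(-1 if vy>0 else 1);c0=np.array([x0,y0]);k=(np.c_[X,Y]-c0)@dr
        end=c0+dr*np.percentile(k,99.7);tip=end-3*dr;T=s['tool_pos'][:2];nn=np.array([-dr[1],dr[0]])
        print("area",st[i,4]/16,"ang",np.arctan2(dr[1],dr[0]).round(3),"len",np.ptp(k).round(1),"tip",tip.round(1),"rel",((tip-T)@dr).round(1),((tip-T)@nn).round(1))
E
python3 -c "
from h import *
rodimg(600,275,165,130,39)"
```

```text
area 1207.625 ang -3.049 len 109.1 tip [495.8 114.4] rel -4.3 208.2
area 869.5 ang -1.193 len 140.7 tip [543.9 140.6] rel 194.4 -0.0
area 64.75 ang -2.857 len 14.8 tip [477.6 111.7] rel 53.7 202.7
```

```bash
echo '[[10, [-15, 0, 1], 0], [10, [-30, 0, 1], 0], [10, [-45, 0, 1], 0], [10, [-60, 0, 1], 0], [10, [-75, 0, 1], 0], [10, [-90, 0, 1], 0], [10, [-107, 0.5, 1], 0], [10, [-107, 0.5, 1], 0], [10, [-107, 0.5, 1], 0]]' | python3 nudge.py | grep -v rot;  python3 - <<'E'
from h import *
to(513.3,221.7,-23,.382)
p,_=r.camera('top');cv2.imwrite('pics/t8.png',p)
a=np.vstack([rect(cv2.imread('pics/top0.png'),'top',640,150,700,290,9,4),rect(p,'top',640,150,700,290,9,4)])
cv2.imwrite('pics/t8r.png',a)
E
```

```text
time: 11.23
tool_pos: [512.6, 221.0, -7.4]
force: [-0.1, 0.8, -1.1]
opening: 20.4
gripper_force: 98.3
t 11.23 tcp [512.6 221.   -7.4] yaw 0.381 q [-0.58  0.57  0.11  1.95 -0.1   0.63 -0.02] F [-0.1  0.8 -1.1]
shift [ 0.3  0.8 15.6] turn -0.001
```

```bash
echo '[[10, [0, 1, 4], 0], [10, [0, 1, 8], 0], [10, [0, 1, 12], 0], [10, [0, 1, 14.5], 0], [10, [0, 1, 14.5], 0], [10, [0, 1, 14.5], 0]]' | python3 nudge.py | grep -v rot
```

```text
time: 11.78
tool_pos: [511.4, 222.8, -22.8]
force: [-5.0, -0.4, 16.7]
opening: 20.3
gripper_force: 100.9
```

```bash
python3 -c "
from h import *
s=r.sense();print(s['torque'],s['force'],s['tool_pos'])"; echo '[[10, [0, 0, -2], 0], [10, [0, 0, -2], 0]]' | python3 nudge.py | grep -v rot;python3 -c "
from h import *
s=r.sense();print(s['torque'],s['force'],s['tool_pos'])"
```

```text
[-0.34381532  1.18673276  0.04309226] [-4.98532572 -0.43064918 16.72943041] [511.3657985  222.79555154 -22.81819499]
time: 11.95
tool_pos: [511.7, 222.4, -21.9]
force: [0.0, -0.4, -1.0]
opening: 20.4
gripper_force: 98.6
[-0.01936764  0.01915077  0.03300317] [ 0.01444563 -0.44918437 -1.00089659] [511.73226416 222.36034116 -21.86946764]
```

The counter contact was the handle itself, so the peg is down. Next I'll drag diagonally, away from the bottle and outward.

```bash
echo '[[10, [6, -5, 0], 0], [10, [12, -9, 0], 0], [10, [18, -14, 0], 0], [10, [24, -18, 0], 0], [10, [30, -22.5, 0], 0], [10, [35, -26, 0], 0], [10, [40, -30, 0], 0], [10, [40, -30, 0], 0]]' | python3 nudge.py | grep -v rot;python3 - <<'E'
from h import *
p,_=r.camera('top');cv2.imwrite('pics/t9.png',p)
a=np.vstack([rect(cv2.imread(f'pics/{f}.png'),'top',640,130,700,290,9,3.4) for f in('t8','t9')])
cv2.imwrite('pics/t9r.png',a)
# numeric: bright grey-ish pixels diff
A,B=[cv2.cvtColor(rect(cv2.imread(f'pics/{f}.png'),'top',640,130,300,300,9,2),cv2.COLOR_BGR2GRAY).astype(int) for f in('top0','t9')]
for nm,m in(("gone",A-B>60),("new",B-A>60)):
    N,L,st,c=cv2.connectedComponentsWithStats(m.astype(np.uint8))
    for i in range(1,N):
        if st[i,4]>25:
            x,y,w,h=st[i,:4]; print(nm,st[i,4]/4,"x",640-(y+h)/2,640-y/2,"y",130-(x+w)/2,130-x/2)
E
```

```text
time: 12.62
tool_pos: [467.5, 248.8, -22.0]
force: [-1.4, 0.5, -1.2]
opening: 20.3
gripper_force: 98.3
gone 325.75 x 591.5 613.0 y 26.5 64.5
gone 46.75 x 581.0 588.0 y 14.5 24.0
gone 34.25 x 577.0 584.0 y 54.0 62.5
gone 40.5 x 553.0 559.0 y 32.5 42.0
new 123.25 x 538.5 557.5 y 31.5 49.0
new 197.75 x 534.5 553.5 y 66.5 91.0
new 119.0 x 518.0 530.0 y 49.5 68.0
new 9.75 x 516.5 521.0 y 125.5 128.5
```

Numerically, the buckle left its old spot and followed the peg. Now I'll pull it straight out.

```bash
echo '[[10, [9.6, 2.8, 0], 0], [10, [19, 5.5, 0], 0], [10, [29, 8.3, 0], 0], [10, [38, 11, 0], 0], [10, [48, 14, 0], 0], [10, [57.6, 16.7, 0], 0], [10, [69, 22, 0], 0], [10, [80, 27.5, 0], 0], [10, [92, 33, 0], 0], [10, [103, 38.5, 0], 0], [10, [115, 44, 0], 0], [10, [126, 49, 0], 0]]' | python3 nudge.py | grep -v rot;python3 - <<'E'
from h import *
p,_=r.camera('top');cv2.imwrite('pics/t10.png',p)
s=r.sense();T=s['tool_pos'];print("peg",T[:2]+194.4*np.array([.369,-.929]))
A,B=[cv2.cvtColor(rect(cv2.imread(f'pics/{f}.png'),'top',640,240,500,300,9,2),cv2.COLOR_BGR2HSV).astype(int) for f in('top0','t10')]
m=((B[...,1]<80)&(B[...,2]>110)&(abs(A-B)[...,1:].sum(2)>70))
N,L,st,c=cv2.connectedComponentsWithStats(m.astype(np.uint8))
for i in range(1,N):
    if st[i,4]>40:
        x,y,w,h=st[i,:4]; print(st[i,4]/4,"x",640-(y+h)/2,640-y/2,"y",240-(x+w)/2,240-x/2)
tr=cv2.imread('pics/top0.png')
for z in(22,):
    a=cv2.cvtColor(rect(tr,'top',460,450,500,480,z,2),cv2.COLOR_BGR2HSV);mm=(a[...,1]<70).astype(np.uint8)
    N,L,st,c=cv2.connectedComponentsWithStats(mm);i=1+st[1:,4].argmax();q=cv2.minAreaRect(np.argwhere(L==i).astype(np.float32));print("tray",460-q[0][0]/2,450-q[0][1]/2,q[1],q[2])
E
```

```text
time: 13.67
tool_pos: [467.4, 384.5, -21.9]
force: [-0.4, -0.4, -1.8]
opening: 20.1
gripper_force: 98.3
peg [538.76955733 207.16880319]
1301.25 x 513.5 565.5 y 171.0 240.0
tray 353.1803436279297 327.1401596069336 (308.039306640625, 223.1756134033203) 89.52254486083984
```

```bash
echo '[[10, [0, 0, -12], 0], [10, [0, 0, -25], 0], [10, [0, 0, -25], 0], [10, [20, 30, -25], 0], [10, [40, 60, -25], 0], [10, [60, 88, -25], 0], [10, [60, 88, -25], 0], [10, [60, 88, -15], 0], [10, [60, 88, -5], 0], [10, [60, 88, 0], 0], [10, [60, 88, 0], 0], [10, [60, 88, 0], 0]]' | python3 nudge.py | grep -v rot; echo '[[10, [0, 0, 0.5], 0], [10, [0, 0, 0.5], 0], [30, [0, 0, 0.5], 0], [45, [0, 0, 0.5], 0], [45, [0, 0, 0.5], 0], [45, [0, 0, 0.5], 0]]' | python3 nudge.py | grep -v rot
python3 - <<'E'
from h import *
p,_=r.camera('top');cv2.imwrite('pics/t11.png',p)
B=cv2.cvtColor(rect(p,'top',620,250,600,300,9,4),cv2.COLOR_BGR2HSV)
B=B[:, :];m=((B[...,1]<80)&(B[...,2]>110)).astype(np.uint8)
N,L,st,c=cv2.connectedComponentsWithStats(m)
for i in range(1,N):
    if st[i,4]>300:
        v,u=np.nonzero(L==i);q=cv2.minAreaRect(np.c_[620-v/4,250-u/4].astype(np.float32));print(st[i,4]/16,q)
E
```

```text
time: 14.72
tool_pos: [526.1, 469.7, -22.4]
force: [0.9, -0.4, -1.5]
opening: 20.2
gripper_force: 98.6
time: 15.22
tool_pos: [526.6, 471.6, -22.3]
force: [0.6, -0.6, -0.5]
opening: 44.9
gripper_force: 0.0
1779.6875 ((582.625, 119.875), (39.25, 74.75), 90.0)
473.375 ((555.6249389648438, 195.99998474121094), (20.749996185302734, 41.49999237060547), 0.0)
```

```bash
echo '[[60, [0, 0, -15], 0], [60, [0, 0, -40], 0], [60, [0, 0, -80], 0], [60, [0, 0, -120], 0], [60, [0, 0, -140], 0], [60, [-258, -90, -140], 0], [60, [-258, -90, -140], 0], [60, [-258, -90, -140], 0], [60, [-258, -90, -140], 0], [60, [-258, -90, -140], 0], [60, [-258, -90, -140], 0], [60, [-258, -90, -140], 0]]' | python3 nudge.py | grep -v rot; echo '[[70, [0, 0, 0], 0], [70, [0, 0, 0], 0], [70, [0, 0, 0], 0]]' | python3 nudge.py >/dev/null
python3 - <<'E'
from h import *
to(540,193,100)
p,_=r.camera('wrist');cv2.imwrite('pics/w12.png',p)
print(w2px('wrist',(540,193,9)),[px2w('wrist',u,v,9).round() for u,v in((0,0),(639,0),(320,240))])
E
```

```text
time: 16.27
tool_pos: [540.1, 192.7, 119.1]
force: [0.1, -0.7, -0.0]
opening: 60.4
gripper_force: 0.0
t 16.52 tcp [539.8 199.7 118.6] yaw 0.384 q [-0.58  0.42  0.19  1.82 -0.1   0.91  0.03] F [ 0.3 -0.  -0.2]
shift [-6.3 -2.3 18.6] turn None
[315.11647926 233.73276447] [array([313., 258.]), array([664., 400.]), array([545., 190.])]
```

View pics/w12.png

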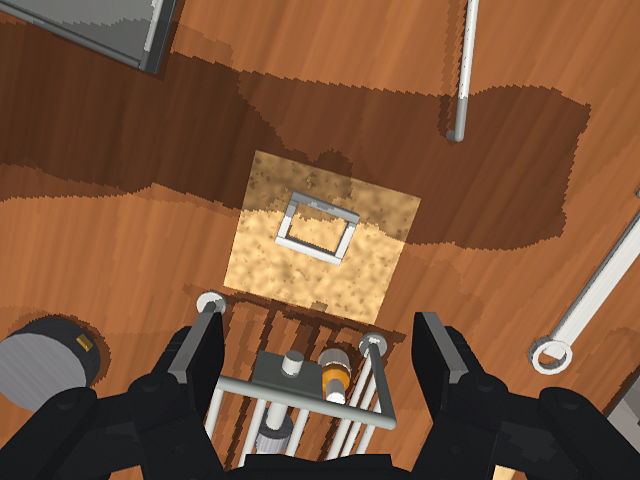

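The picture shows the buckle lying free on the mat with corners at (292,191), (359,214), (340,264) and (276,241). The rod lies clear at the upper right, and the bottle is standing.

Run:
```python
from h import *
P=np.array([px2w('wrist',u,v,9) for u,v in((292,191),(359,214),(340,264),(276,241))]);c=P.mean(0)
print(P.round(1),c,[np.linalg.norm(P[i]-P[(i+1)%4]).round(1) for i in range(4)])
l=P[1]-P[0]+P[2]-P[3];a=np.arctan2(l[1],l[0]);print("long",a,"short",a+np.pi/2,a-np.pi/2)
for y in(a,a-np.pi/2,a+np.pi/2,a+np.pi): to(c[0],c[1],20,y)
```

```text
[[514.  215.4]
 [562.8 217.7]
 [565.2 178.5]
 [516.4 177.6]] [539.59752805 197.30253447] [np.float64(48.9), np.float64(39.3), np.float64(48.9), np.float64(37.9)]
long 0.032442000842303836 short 1.6032383276372004 -1.5383543259525927
t 16.57 tcp [539.6 200.3 118.3] yaw 0.385 q [-0.58  0.42  0.19  1.82 -0.1   0.91  0.03] F [0.2 1.  0.7]
shift [-2.9 -1.2 98.3] turn 0.352
t 16.57 tcp [539.6 200.3 118.3] yaw 0.385 q [-0.58  0.42  0.19  1.82 -0.1   0.91  0.03] F [0.2 1.  0.7]
shift [-2.9 -1.2 98.3] turn 1.923
t 16.57 tcp [539.6 200.3 118.3] yaw 0.385 q [-0.58  0.42  0.19  1.82 -0.1   0.91  0.03] F [0.2 1.  0.7]
shift [-2.9 -1.2 98.3] turn -1.218
t 16.57 tcp [539.6 200.3 118.3] yaw 0.385 q [-0.58  0.42  0.19  1.82 -0.1   0.91  0.03] F [0.2 1.  0.7]
shift [-2.9 -1.2 98.3] turn -2.789
```

```bash
echo '[[66, [-3, -1, 30], 0.12], [66, [-3, -1, 60], 0.24], [66, [-3, -1, 90], 0.352], [66, [-3, -1, 120], 0.352], [66, [-3, -1, 140], 0.352], [66, [-3, -1, 143], 0.352], [66, [-3, -1, 143], 0.352], [66, [-3, -1, 143], 0.352]]' | python3 nudge.py | grep -v rot
cat > tips.py <<'E'
from h import *
to(539.6,197.3,-33,.032)
p,d=r.camera('wrist');K,R,t=cam('wrist')
vv,uu=np.mgrid[200:480:2,0:640:2].reshape(2,-1);m=d[vv,uu]>0;vv,uu=vv[m],uu[m]
P=(R.T@((np.linalg.solve(K,np.c_[uu,vv,np.ones(len(uu))].T)*d[vv,uu])-t[:,None])).T
T=r.sense()['tool_pos']
# finger front faces: tall things within 25mm in y of TCP, x within 60
m=(abs(P[:,1]-T[1])<25)&(abs(P[:,0]-T[0])<60)&(P[:,2]>2)
Q=P[m]
for lo in range(-60,60,6):
    k=Q[(Q[:,0]-T[0]>=lo)&(Q[:,0]-T[0]<lo+6)]
    if len(k): print(lo,len(k),k.min(0).round(1),k.max(0).round(1))
E
python3 tips.py
```

```text
time: 17.23
tool_pos: [540.3, 196.5, -24.6]
force: [-0.1, 0.7, -0.3]
opening: 66.0
gripper_force: 0.0
t 17.23 tcp [540.3 196.5 -24.6] yaw 0.033 q [-0.59  0.62  0.22  1.91 -0.22  0.63 -0.21] F [-0.1  0.7 -0.3]
shift [ 0.8 -0.7  8.4] turn 0.001
-60 1177 [480.8 182.7   2.1] [486.8 220.8  83.9]
-54 574 [486.8 182.8   2. ] [492.8 221.1  70.4]
-48 557 [492.8 184.8   2. ] [498.8 221.2  65.9]
-42 656 [498.8 174.5   2. ] [504.8 221.3  78.1]
-36 1094 [504.8 174.5   2. ] [510.8 219.2  88.1]
-30 608 [510.8 172.8   2. ] [516.8 221.1  88.7]
-24 666 [516.8 174.8   2. ] [522.8 221.1  88.6]
-18 387 [522.8 175.    2. ] [528.7 221.3  87.6]
-12 392 [528.8 175.5   2. ] [534.8 220.9  83.3]
-6 365 [534.8 175.2   2. ] [540.8 220.9  83.8]
0 388 [540.8 175.9   2. ] [546.8 221.1  83.4]
6 396 [546.8 176.2   2. ] [552.7 221.4  83.4]
12 396 [552.8 175.5   2. ] [558.8 220.8  88.9]
18 832 [558.8 175.5   2. ] [564.7 220.9  88.5]
24 578 [564.8 175.8   2. ] [570.8 221.2  88.7]
30 1179 [570.8 171.6   2. ] [576.8 221.1  83.4]
36 471 [576.8 171.8   2. ] [582.8 219.8  71.8]
42 592 [582.8 187.2   2. ] [588.8 221.   64.5]
48 1064 [588.8 185.2   2. ] [594.8 221.2  84.3]
54 899 [594.8 186.7   2. ] [600.8 221.4  84.6]
```

```bash
echo '[[58, [0, -1, 4], 0], [58, [0, -1, 6], 0], [58, [0, -1, 8], 0], [58, [0, -1, 8], 0]]' | python3 nudge.py | grep -v rot; echo '[[58, [0, 0, 2], 0], [58, [0, 0, 4], 0], [58, [0, 0, 4], 0]]' | python3 nudge.py | grep -v rot
```

```text
time: 17.62
tool_pos: [539.3, 195.8, -31.7]
force: [-4.5, -0.2, 14.4]
opening: 58.0
gripper_force: 7.3
time: 17.87
tool_pos: [539.4, 195.9, -31.9]
force: [-16.2, -4.4, 56.1]
opening: 58.4
gripper_force: 28.1
```

```bash
echo '[[52, [0, 0, 0], 0], [44, [0, 0, 0], 0], [44, [0, 0, 0], 0], [44, [0, 0, 0], 0]]' | python3 nudge.py 40 | grep -v rot
```

```text
time: 18.2
tool_pos: [542.6, 197.2, -30.0]
force: [-10.9, -2.9, 63.3]
opening: 48.7
gripper_force: 64.7
```

The tips are pressing on the counter, so I'll relieve that at once. The buckle is gripped at 48.7 mm.

```bash
echo '[[44, [0, 0, -5], 0], [44, [0, 0, -5], 0], [44, [0, 0, -5], 0]]' | python3 nudge.py 60 | grep -v rot
```

```text
time: 18.45
tool_pos: [540.6, 196.2, -29.7]
force: [-2.9, -1.2, 24.1]
opening: 48.1
gripper_force: 75.9
```

```bash
echo '[[44, [0, 0, -3], 0], [44, [0, 0, -10], 0], [44, [0, 0, -30], 0], [44, [0, 0, -60], 0], [44, [0, 0, -90], 0], [44, [0, 0, -90], 0], [44, [0, 0, -90], 0]]' | python3 nudge.py | grep -v rot
python3 - <<'E'
from h import *
to(353,327,60,.032)
p,d=r.camera('wrist');cv2.imwrite('pics/w13.png',p);K,R,t=cam('wrist')
T=r.sense()['tool_pos']
# is the mat empty where the buckle was? bright grey pixels
q=cv2.cvtColor(rect(p,'wrist',575,230,300,260,9,4),cv2.COLOR_BGR2HSV);print(((q[...,1]<60)&(q[...,2]>110)).sum()/16)
for z in(30,35,40,45,50,60,70): 
  u,v=w2px('wrist',(T[0],T[1]+17,T[2]+z)); u,v=int(u),int(v); print(z,u,v,d[v,u] if 0<=v<480 else None,(R@np.array([T[0],T[1]+17,T[2]+z])+t)[2])
E
```

```text
time: 19.03
tool_pos: [539.8, 195.8, 59.3]
force: [-0.2, -0.2, -1.0]
opening: 48.2
gripper_force: 62.0
t 19.03 tcp [539.8 195.8  59.3] yaw 0.031 q [-0.63  0.5   0.26  1.88 -0.17  0.79 -0.24] F [-0.2 -0.2 -1. ]
shift [ 137.  -182.6   -1. ] turn -0.001
480.625
30 321 286 150.17963 153.02869349839418
35 321 292 146.03647 148.2894720179251
40 321 299 144.2467 143.55025053745607
45 322 306 146.2974 138.81102905698702
50 322 313 255.38963 134.07180757651795
60 322 329 258.56763 124.59336461557987
70 323 348 265.08817 115.11492165464176
```

The buckle is held: 62 N at 48 mm, with the bar seen at depth. Now to the tray, turned so the fingers open along its long side.

```bash
echo '[[44, [20, -27, 0], -0.12], [44, [40, -54, 0], -0.24], [44, [60, -81, 0], -0.36], [44, [80, -108, 0], -0.48], [44, [100, -135, 0], -0.6], [44, [120, -160, 0], -0.72], [44, [137, -183, 0], -0.84], [44, [137, -183, 0], -0.96], [44, [137, -183, 0], -1.08], [44, [137, -183, 0], -1.2], [44, [137, -183, 0], -1.32], [44, [137, -183, 0], -1.44]]' | python3 nudge.py | grep -v rot; echo '[[44, [0, 0, 0], -0.12], [44, [0, 0, 0], -0.14], [44, [0, 0, 0], -0.14]]' | python3 nudge.py | grep -v rot
python3 - <<'E'
from h import *
to(353,327,-18,1.603)
p,d=r.camera('wrist');K,R,t=cam('wrist');cv2.imwrite('pics/w14.png',p)
a=rect(p,'wrist',420,430,400,320,22,2)
# tray rim by depth: points with z 14..30
vv,uu=np.mgrid[0:480,0:640].reshape(2,-1);P=(R.T@((np.linalg.solve(K,np.c_[uu,vv,np.ones(len(uu))].T)*d[vv,uu])-t[:,None])).T
m=(P[:,2]>18)&(P[:,2]<27);Q=P[m];print(len(Q),np.percentile(Q,[1,5,50,95,99],axis=0).round(0))
E
```

```text
time: 20.08
tool_pos: [350.4, 325.8, 56.1]
force: [0.5, -0.0, -0.1]
opening: 48.4
gripper_force: 62.0
time: 20.33
tool_pos: [350.9, 325.8, 56.5]
force: [0.8, -0.3, -0.5]
opening: 48.4
gripper_force: 62.0
t 20.33 tcp [350.9 325.8  56.5] yaw 1.609 q [-0.72  0.37 -0.16  2.08  0.09  0.7   0.68] F [ 0.8 -0.3 -0.5]
shift [-2.3  1.2 74.5] turn 0.006
7005 [[297. 253.  18.]
 [298. 254.  19.]
 [323. 327.  22.]
 [405. 402.  23.]
 [407. 403.  23.]]
```

```bash
echo '[[44, [-1, 1, 25], 0], [44, [-1, 1, 50], 0], [44, [-1, 1, 65], 0], [44, [-1, 1, 73], 0], [44, [-1, 1, 76], 0], [44, [-1, 1, 76], 0]]' | python3 nudge.py | grep -v rot; echo '[[44, [0, 0, 1], 0], [44, [0, 0, 2], 0], [44, [0, 0, 2], 0]]' | python3 nudge.py | grep -v rot
```

```text
time: 20.88
tool_pos: [352.2, 327.4, -18.9]
force: [-0.6, 0.2, -0.2]
opening: 48.3
gripper_force: 62.0
time: 21.13
tool_pos: [352.9, 328.0, -19.7]
force: [0.1, -0.2, -0.1]
opening: 48.3
gripper_force: 62.0
```

```bash
echo '[[44, [0, 0, 1], 0], [44, [0, 0, 2], 0], [44, [0, 0, 2], 0]]' | python3 nudge.py | grep -v rot; echo '[[44, [0, 0, 1], 0], [44, [0, 0, 1.5], 0], [44, [0, 0, 1.5], 0]]' | python3 nudge.py | grep -v rot
```

```text
time: 21.38
tool_pos: [352.6, 327.7, -22.2]
force: [-0.4, -0.6, -1.1]
opening: 48.1
gripper_force: 62.0
time: 21.63
tool_pos: [352.5, 327.5, -24.0]
force: [-0.5, 0.3, -0.7]
opening: 48.3
gripper_force: 62.0
```

```bash
echo '[[44, [0, 0, 1], 0], [44, [0, 0, 1], 0], [44, [0, 0, 1], 0]]' | python3 nudge.py | grep -v rot
```

```text
time: 21.88
tool_pos: [352.5, 327.6, -25.0]
force: [-0.5, -0.9, -0.7]
opening: 48.0
gripper_force: 62.0
```

```bash
echo '[[44, [0, 0, 0.7], 0], [44, [0, 0, 0.7], 0]]' | python3 nudge.py | grep -v rot;  echo '[[50, [0, 0, -0.5], 0], [56, [0, 0, -0.5], 0], [60, [0, 0, -0.5], 0], [60, [0, 0, -0.5], 0], [60, [0, 0, -10], 0], [60, [0, 0, -40], 0], [60, [0, 0, -80], 0], [60, [0, 0, -120], 0], [60, [0, 0, -150], 0], [60, [0, 0, -180], 0], [60, [0, 0, -180], 0], [60, [0, 0, -180], 0]]' | python3 nudge.py | grep -v rot
python3 - <<'E'
from h import *
p,d=r.camera('wrist');K,R,t=cam('wrist');cv2.imwrite('pics/w15.png',p)
vv,uu=np.mgrid[0:480,0:640].reshape(2,-1);P=(R.T@((np.linalg.solve(K,np.c_[uu,vv,np.ones(len(uu))].T)*d[vv,uu])-t[:,None])).T
m=(abs(P[:,0]-352)<44)&(abs(P[:,1]-327)<63);Q=P[m];print("floor",np.median(Q[:,2]))
k=Q[(Q[:,2]>np.median(Q[:,2])+5)&(Q[:,2]<40)];print(len(k),np.percentile(k,[2,50,98],axis=0).round(1))
print(cv2.minAreaRect(k[:,:2].astype(np.float32)))
k=P[(P[:,2]>19)&(P[:,2]<26)&(P[:,0]<425)&(P[:,0]>280)];print("rim",np.percentile(k,[2,98],axis=0).round(0))
E
```

```text
time: 22.05
tool_pos: [352.5, 327.7, -25.5]
force: [0.2, 0.3, 0.2]
opening: 48.3
gripper_force: 62.4
time: 23.05
tool_pos: [353.4, 328.4, 156.8]
force: [0.9, 0.1, -0.4]
opening: 60.0
gripper_force: 0.0
floor 239.90002116944066Traceback (most recent call last):
  File "<stdin>", line 5, in <module>
    return _quantile_unchecked(
        a, q, axis, out, overwrite_input, method, keepdims, weights)
    return _ureduce(a,
                    func=_quantile_ureduce_func,
    ...<5 lines>...
                    overwrite_input=overwrite_input,
                    method=method)
    r = func(a, **kwargs)
    result = _quantile(arr,
                       quantiles=q,
    ...<2 lines>...
                       out=out,
                       weights=wgt)
    slices_having_nans = np.isnan(arr[-1, ...])
                                  ~~~^^^^^^^^^
IndexError: index -1 is out of bounds for axis 0 with size 0
```

Run:
```python
from h import *
p,d=r.camera('wrist');K,R,t=cam('wrist')
vv,uu=np.nonzero(d>0);P=(R.T@((np.linalg.solve(K,np.c_[uu,vv,np.ones(len(uu))].T)*d[vv,uu])-t[:,None])).T
m=(abs(P[:,0]-352)<44)&(abs(P[:,1]-327)<63)&(P[:,2]<60);Q=P[m];f=np.median(Q[:,2]);print("floor",f,len(Q))
print("z hist",np.histogram(Q[:,2],bins=range(-4,40,2)))
k=Q[(Q[:,2]>f+4)&(Q[:,2]<40)];print(len(k),np.percentile(k,[2,50,98],axis=0).round(1)) if len(k) else 0
a=cv2.cvtColor(rect(p,'wrist',400,395,520,380,13,4),cv2.COLOR_BGR2GRAY)
print(cv2.resize(a,(26,19),interpolation=cv2.INTER_AREA))
```

```text
floor 2.9090280208039583 17051
z hist (array([    0,     1,  1990, 12578,   805,    88,    94,  1025,   469,
           1,     0,     0,     0,     0,     0,     0,     0,     0,
           0,     0,     0]), array([-4, -2,  0,  2,  4,  6,  8, 10, 12, 14, 16, 18, 20, 22, 24, 26, 28,
       30, 32, 34, 36, 38]))
1634 [[332.3 302.8   7.6]
 [351.2 327.7  11.6]
 [371.8 351.5  13.1]]
[[ 78  86  86  88  84  79  79  79  67  65  65  64  64  64  67  67  64  64
   64  65  64  64  63  63  63  63]
 [106 113 113 114 112 108 110 112 102  96  96  98 100 101 102 102 100 101
  102  97  92  88  89  90  92  93]
 [105 113 113 114 114 114 115 115 103 101 103 102 102 102 104 104 105 110
  106 103 103 103 102 102 102 102]
 [106 113 113 114 114 115 115 115 115 115 113 107 103 109 117 117 117 117
  116 112 107 105 106 103 106 104]
 [140 115 158 142 150 149 120 115 116 116 116 114 110 116 117 117 117 117
  117 117 117 116 116 116 116 115]
 [167 173 173 173 173 173 165 129 117 119 121 124 124 125 126 127 130 132
  123 117 117 117 116 116 116 116]
 [167 172 173 173 173 174 174 170 171 154 152 150 149 147 146 14
[... 653 characters left out ...]
97 196 181
  139 119 119 119 118 117 117 117]
 [168 175 175 175 176 176 177 177 173 197 193 188 187 185 182 179 177 174
  154 119 119 118 118 117 117 117]
 [169 175 175 175 176 177 177 178 177 166 170 172 171 170 172 174 175 176
  177 155 124 118 118 118 117 117]
 [173 174 175 175 176 177 177 178 178 179 179 179 180 180 180 180 181 181
  181 181 170 132 118 118 118 117]
 [173 175 175 176 176 177 177 178 179 179 180 180 180 181 181 181 181 181
  181 181 181 182 150 120 117 117]
 [173 175 176 176 171 168 179 178 179 178 179 180 181 181 181 181 182 164
  162 175 182 182 182 154 116 117]
 [174 176 176 166 158 158 180 169 163 159 157 162 166 174 181 172 176 161
  157 158 183 170 170 182 153 117]]
```

Run:
```python
from h import *
p,_=r.camera('top');o=cv2.imread('pics/top0.png')
for n,(u,v) in dict(bottle=(256,222),jar=(322,251),tin=(285,306),heel=(487,341),brush=(289,168),wrench=(205,163)).items():
    A=o[v-12:v+13,u-12:u+13].astype(int);B=p[v-12:v+13,u-12:u+13].astype(int);print(n,abs(A-B).mean().round(1))
rodimg(640,400,160,160,24,smax=60,vmin=120)
```

```text
bottle 1.8
jar 1.8
tin 7.5
heel 1.9
brush 1.5
wrench 1.9
area 783.75 ang -1.189 len 124.4 tip [598.1 289.4] rel 126.5 214.6
```

```bash
python3 -c "
from workcell import r
print(r.finish_job())"
```

```text
the job is handed in; nothing more can be done
None
```

I handed the job in: the buckle was drawn out with the hook and lies flat in the tray, the rod is down on the counter clear of guard and tray, and the bottle, jar, heel, brush and wrench look unmoved. The tin's image patch changed slightly, probably from the arm's shadow, and the screwdriver wasn't compared. In gripping the buckle, the fingertips briefly pressed the counter at about 63 N; I assumed the 40 N limit covers only the arm and gripper body.

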